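Start the grinding timer against the stop bar

TASK

The orange battery timer lies loose on the grinder bed and just slides away when its green button is poked. Push the timer back flat against the black stop bar and, with the bar bracing it, press the green button fully in and hold it for about half a second. Then let the button spring out and leave the timer lying flat and square against the bar; leave the blue timer where it is.

Things in the scene. Friction and masses are not known exactly. Their poses are not given: they have to be found in the camera images.
- orange_timer: Loose orange box, 80 mm long (x), 64 wide (y), 46 high, 0.2 kg. Origin: centre of its underside; x points from the button end to the plain back end, which faces the bar; z up. Centred on the -x end, 24 mm above the underside, is a round green button 32 mm across standing 16 mm out: its face is 56 mm from the origin. Starts up to 10 degrees askew, back end 20 to 50 mm from the bar.
- green_button (a joint): Travel of the orange timer's green button, in m: 0 is out, 0.008 is fully in (moving along the timer's +x). A spring returns it: about 2.5 N to start it moving, 7 N to hold it fully in. Unbraced, the timer slides on the bed at about 1 to 2 N.
- stop_bar: Fixed black steel bar, 30 mm thick (x), 440 long (y), 40 high, standing across behind both timers, a clamping lever on top near each end (to 82 mm high). Origin: centre of its underside; x points from its front face (15 mm before the origin, facing the timers and the robot) to its rear. Place and yaw vary.
- blue_timer: The bystander: same box and size as the orange timer and same axes, but blue with a red button. It lies in front of the same bar, about 220 mm from the orange one (on either side of it). Not to be moved.

How it is judged:
On the way:
1. the green button is held in (more than 6 of its 8 mm) for 0.3 s while the stop bar braces the orange timer (they press on each other with more than 2 N) (value of joint green_button above 0.006 m and contact force between orange_timer and stop_bar above 2 N), for 0.3 s.
At the end, for the whole second after the job is handed in: Green button out again (under 2 mm in); orange timer at rest flat on the bed, back end within 12 mm of the bar's front face and square to it within 10 degrees, centre within 200 mm of the bar's middle along it; blue timer within 15 mm of its start (value of joint green_button below 0.002 m and x of orange_timer in the frame of stop_bar between -0.067 and -0.04 m and y of orange_timer in the frame of stop_bar between -0.2 and 0.2 m and angle between the x axis of orange_timer and the x axis of stop_bar, either way round below 0.18 rad and angle between orange_timer's own z axis and vertical below 0.1 rad and height (world z) of orange_timer below 0.01 m and linear speed of orange_timer below 0.02 m/s and distance of blue_timer from where it was at the start of the episode below 0.015 m); the robot touches nothing.
It fails at once if the blue timer is moved by more than 20 mm (distance of blue_timer from where it was at the start of the episode above 0.02 m).
It fails at once if the orange timer is tipped over by more than 30 degrees (angle between orange_timer's own z axis and vertical above 0.52 rad).
It also fails if it takes over 35 s, if anything falls off the work surface, if the arm or the gripper's body presses on something with over 40 N, if the wrist force passes 120 N, or if a joint passes its speed limit or range.

ROBOT

A 6-joint arm with a two-finger parallel gripper is mounted at the origin on the work surface. World frame = base frame: x ahead of the robot, y to its left, z up, the work surface at z = 0. Lengths are in m, angles in rad, forces in N, time in s.
With the tool pointing down it reaches from about 0.4 to 0.925 m from the base axis. Payload 12.5 kg.
Tool frame: the origin (TCP) lies on the centre line of the jaws, within the pads' length; the fingertips stand 11 mm ahead of it and the grasp point (between the pads) lies 8 mm behind it; y points along the fingers, z is the direction in which the jaws open and shut, and the axes are right-handed (so a half turn about y gives the same grasp; the last joint's range is limited). The gripper opens to 95 mm and grips with 3 to 60 N. Pads are 20 mm wide; open, the fingers measure 119 mm over their backs; the gripper's body (75 mm by 180 mm) begins 59 mm behind the grasp point.
Start: joints at [-1.41, 0.491, 1.559, -0, 1.092, -0.106], TCP at [0.165, -0.603, 0.226] pointing down, gripper open.
Joint ranges: [-3.1, 3.1], [-0.84, 2.19], [0.05, 2.79], [-1.13, 4.28], [0.06, 2.93], [-2.69, 2.69]. Speed limits (rad/s): [2.22, 2.22, 2.79, 3.14, 3.14, 3.14].

INTERFACE

Orientations are given as [roll, pitch, yaw] about the fixed x, y, z axes, in that order (R = Rz(yaw) Ry(pitch) Rx(roll)).
In Python, from bench import status, imaging, ctrl gives the robot as it stands.
- The arm moves only by the shell command python3 -m creep 'ROWS' [FORCE]. ROWS is JSON, a list of rows, each a list of 7 numbers: the turn, a rotation vector about the tool's x, y, z in rad, then the shift along the tool's x, y, z in mm, then the closure in counts, from 0 (fully open) to 255 (shut). A call has 1 to 5 rows; each row is the pose to reach, as a shift and turn from the pose measured when the call began, along the tool's axes at that moment; what a row does not reach only later rows make up. A row lasts 1/12 s, in which the tool goes at most 41.7 mm and 7.16 degrees, less where a joint would pass 70% of its speed; a pose out of reach is approached as far as the arm can. A call with a gripper value outside its range is refused whole. The fingers move at their own pace and stop on an object; FORCE is the grip in N (left out, the last holds). Time passes only in rows, so rows that repeat a pose let the fingers close. It gives the time, the measured TCP pose, the force and the opening at its end, in the units of the state.
- status.state(): the state, without advancing time (a new reading comes with each control period).
- imaging.grab_frame(name): name is "scene" or "top" or "wrist"; returns a dict with "frame" (400x640x3 uint8, red, green, blue), "fx", "fy", "cx", "cy" (pixels), "extrinsics" (4x4, takes a point from camera to world coordinates). Camera axes: x right, y up, looking along -z (the intrinsics and any distortion apply to the point x, -y, -z); pixel columns grow to the right and rows downward; lengths in m; the calibration is good to about 2 mm. A picture is of the moment at which its call begins. There is no depth.
- ctrl.sign_off(): hands the job in, once; it reports no verdict.
The state is a dict: "t": time; "joint_pos": joint angles; "dq": joint speeds; "joint_torque": joint torques, N m; "tcp_pos": TCP position; "eef_rot": TCP orientation; "wrist_force": force on the tool from outside, world axes, zero at the start; "torque": the same for the moment, N m; "opening": opening from 0.0 (shut) to 1.0 (fully open).
Only numpy, scipy, OpenCV 4.12 (cv2) and the standard library are available. Lean on these libraries where they do the work, as an engineer would, in place of code of your own. Each camera call takes 0.05 s, during which the arm holds its last target. There are 200 camera calls.

## Working session

There is one attempt and no reset: what is moved stays moved. The work goes in short steps, Python scripts to look and compute and a shell command to move; the robot and the scene stay as the last step left them, time stands still between calls to the robot, and variables do not carry over. Pictures are saved under pics/ and viewed, about 8 in all and at most 12, crops included, and the job is handed in when it is done.

```bash
mkdir -p pics; ls
python3 - <<'E'
from bench import status, imaging
import cv2,numpy as np
print(status.state())
for n in ("top","scene"):
    f=imaging.grab_frame(n); print(n,{k:np.round(v,4).tolist() for k,v in f.items() if k!="frame"})
    cv2.imwrite(f"pics/{n}1.png",f["frame"][:,:,::-1]);
E
```

```text
pics
{'t': 0.0, 'joint_pos': array([-1.40963210e+00,  4.91568422e-01,  1.55944142e+00, -2.03698758e-05,
        1.09172727e+00, -1.05627065e-01]), 'dq': array([-1.04586106e-03,  8.33333157e-04, -9.94027805e-04,  4.33031202e-04,
        1.22793852e-03, -1.18077447e-05]), 'joint_torque': array([-7.59039503e-04, -6.12644434e+01, -2.58178800e+01,  6.92673353e-02,
        4.82088095e-02, -8.23808205e-05]), 'tcp_pos': array([ 0.16473657, -0.60265484,  0.22505901]), 'eef_rot': array([-1.57193631e+00,  1.02695359e-04, -2.87479202e+00]), 'wrist_force': array([ 0.43244861, -0.16608972, -0.11181211]), 'torque': array([0.01975449, 0.02270003, 0.08778714]), 'opening': 1.001800897531187}
top {'fx': 388.1912, 'fy': 388.1912, 'cx': 319.0774, 'cy': 200.1817, 'extrinsics': [[-0.0153, 0.9985, -0.0517, 0.5544], [-0.9999, -0.015, 0.0059, -0.0088], [0.0051, 0.0518, 0.9986, 0.713], [0.0, 0.0, 0.0, 1.0]]}
scene {'fx': 483.6246, 'fy': 483.6246, 'cx': 317.0908, 'cy': 209.7868, 'extrinsics': [[0.2232, -0.8247, 0.5197, 0.9891], [0.9747, 0.1833, -0.1277, -0.0985], [0.0101, 0.5351, 0.8447, 0.67], [0.0, 0.0, 0.0, 1.0]]}
```

View pics/top1.png

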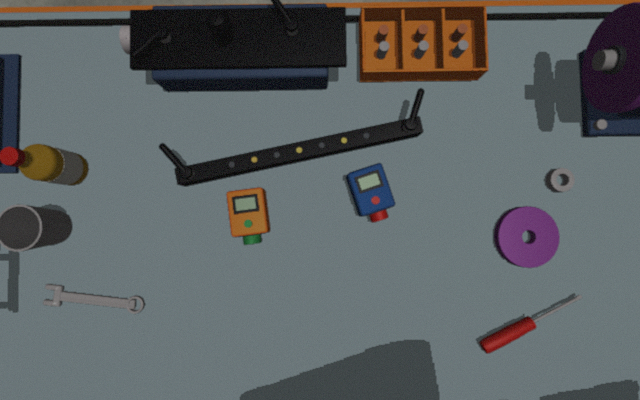

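View pics/scene1.png

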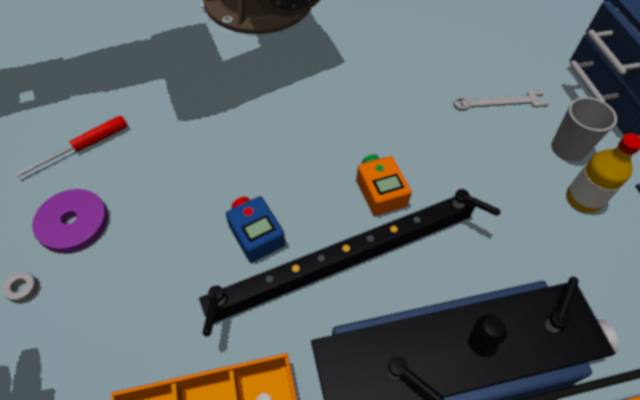

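The top view shows the orange timer at (249,212) with its green button at (252,239), the blue timer at (372,190), and the bar running from (180,177) to (422,128). The scene view agrees. Next I'll measure these.

```bash
cat > h.py <<'E'
import cv2,numpy as np
from bench import status, imaging
def cast(f,uv,z):
    uv=np.atleast_2d(uv).astype(float); E=f["extrinsics"]
    d=np.c_[(uv[:,0]-f["cx"])/f["fx"],-(uv[:,1]-f["cy"])/f["fy"],-np.ones(len(uv))]@E[:3,:3].T
    return E[:3,3]+d*((z-E[2,3])/d[:,2])[:,None]
def mask(f,h0,h1,s,v,box,v1=255,s1=255):
    m=cv2.inRange(cv2.cvtColor(f["frame"],cv2.COLOR_RGB2HSV),(h0,s,v),(h1,s1,v1))
    k=np.zeros_like(m);x0,y0,x1,y1=box;k[y0:y1,x0:x1]=m[y0:y1,x0:x1];return k
def rect(f,m,z):
    c=max(cv2.findContours(m,cv2.RETR_EXTERNAL,cv2.CHAIN_APPROX_NONE)[0],key=cv2.contourArea)
    p=cast(f,c[:,0],z)[:,:2]*1000
    r=cv2.minAreaRect(p.astype(np.float32)); return np.round(r[0],1),np.round(r[1],1),round(r[2],2)
E
python3 - <<'E'
from h import *
f=imaging.grab_frame("top"); hsv=cv2.cvtColor(f["frame"],cv2.COLOR_RGB2HSV)
for n,p in dict(top=(240,225),side=(269,215),bar=(300,150),blue=(360,200),bar2=(218,172),but=(252,239)).items(): print(n,hsv[p[1],p[0]])
print([hsv[228,x].tolist() for x in range(226,274,2)])
for v in (90,150,180,200): print("orange",v,rect(f,mask(f,5,18,130,v,(215,180,280,250)),.046))
b=mask(f,0,180,0,0,(192,110,400,195),50); print("bar",rect(f,b,.04))
g=mask(f,45,80,100,40,(240,232,265,250));print("button",rect(f,g,.024), rect(f,g,.04))
g=mask(f,45,80,100,40,(240,218,258,231));print("dot",rect(f,g,.046))
print("blue",rect(f,mask(f,100,125,100,60,(340,155,400,222)),.046))
E
```

```text
top [ 15 190 152]
side [ 90  15 105]
bar [ 25 140 155]
blue [106 192 105]
bar2 [45 16 31]
but [ 68 145 111]
[[94, 31, 124], [96, 33, 125], [7, 70, 124], [14, 186, 155], [15, 190, 152], [15, 184, 155], [15, 193, 151], [16, 191, 152], [15, 175, 156], [16, 181, 155], [16, 178, 153], [15, 174, 155], [15, 179, 154], [17, 174, 154], [17, 183, 153], [17, 177, 154], [17, 171, 152], [16, 163, 158], [17, 172, 156], [16, 174, 155], [12, 199, 142], [13, 189, 73], [75, 11, 91], [94, 30, 120]]
orange 90 (array([570.9, 111.5]), array([78.4, 62.8]), 6.65)
orange 150 (array([571.3, 112. ]), array([74.8, 58.1]), 6.5)Traceback (most recent call last):
  File "<stdin>", line 5, in <module>
  File "h.py", line 11, in rect
    c=max(cv2.findContours(m,cv2.RETR_EXTERNAL,cv2.CHAIN_APPROX_NONE)[0],key=cv2.contourArea)
ValueError: max() iterable argument is empty
```

Run:
```python
from h import *
f=imaging.grab_frame("top")
b=mask(f,0,180,0,0,(192,110,400,195),60); print("bar",rect(f,b,.04))
# front edge of bar: last dark pixel per column -> line (top plane / bottom)
y=[(x+0.0,np.where(b[:,x])[0].min(),np.where(b[:,x])[0].max()) for x in range(205,390,3)]
y=np.array(y)
for c,z,o in((2,.04,.5),(2,0,.5),(1,.04,-.5)):
    p=cast(f,np.c_[y[:,0],y[:,c]+o],z)[:,:2]*1000
    vx,vy,x0,y0=cv2.fitLine(p.astype(np.float32),cv2.DIST_HUBER,0,.01,.01).ravel()
    n=np.array([vy,-vx]);n*=np.sign(n[0]); print("edge",c,z,"normal yaw",np.degrees(np.arctan2(n[1],n[0])),"offset",n@[x0,y0], "dist timer centre->edge",n@[x0,y0]-n@[571,111.5])
g=mask(f,45,80,100,40,(240,232,265,250));print("button",rect(f,g,.035))
print("blue",rect(f,mask(f,100,125,100,60,(340,155,400,222)),.046))
s=imaging.grab_frame("scene")
print("scene orange",rect(s,mask(s,5,18,130,150,(350,150,415,220)),.046),rect(s,mask(s,5,18,130,90,(350,150,415,220)),.046))
```

```text
bar (array([674.2,  26.1]), array([ 34.7, 376.9]), 11.44)
edge 2 0.04 normal yaw 10.934781 offset 649.1429 dist timer centre->edge 67.35952113568783
edge 2 0 normal yaw 10.957752 offset 655.4665 dist timer centre->edge 73.68270329385996
edge 1 0.04 normal yaw 11.371546 offset 683.0328 dist timer centre->edge 101.25744818896055
button (array([523.6, 104.8]), array([14. , 29.3]), 7.23)
blue (array([ 606.6, -102.4]), array([78.1, 61.8]), 17.29)
scene orange (array([570.3, 113.2]), array([78.4, 61. ]), 6.64) (array([580.1, 108.3]), array([98.3, 72.9]), 6.67)
```

Bar normal yaw is about 11.3° and timer yaw about 6.6°, with a gap of about 29 mm. I'll close the fingers, align tool −x with the bar normal, and travel high.

```bash
cat > to.py <<'E'
import sys,numpy as np
from scipy.spatial.transform import Rotation as R
from bench import status
s=status.state(); r=R.from_euler("xyz",s["eef_rot"])
print("t",round(s["t"],2),"tcp",np.round(s["tcp_pos"]*1000,1),"rot",np.round(s["eef_rot"],3),"F",np.round(s["wrist_force"],1),"j",np.round(s["joint_pos"],2))
if len(sys.argv)>3:
    print("shift mm",np.round(r.inv().apply(np.array(sys.argv[1:4],float)-s["tcp_pos"]*1000),1))
    print("turn",np.round((r.inv()*R.from_euler("xyz",[-np.pi/2,0,np.radians(float(sys.argv[4])-180)])).as_rotvec(),3))
E
python3 -m creep '[[0,0.069,0,-375,0,-367,255],[0,0.069,0,-375,0,-367,255],[0,0.069,0,-375,0,-367,255],[0,0.069,0,-375,0,-367,255],[0,0.069,0,-375,0,-367,255]]' 20; python3 to.py 430 -150 225 11.3
```

```text
t: 0.67
tcp_pos: [0.2704, -0.4213, 0.2256]
eef_rot: [-1.571, 0.0, -2.944]
wrist_force: [2.1, -0.7, -0.4]
opening: 0.707
t 0.67 tcp [ 270.4 -421.3  225.6] rot [-1.571  0.    -2.944] F [ 2.1 -0.7 -0.4] j [-1.13  0.32  1.86  0.    0.97  0.24]
shift mm [-209.6    0.7 -234.8]
turn [ 0. -0. -0.]
```

```bash
python3 -m creep '[[0,0,0,-210,0,-235,255],[0,0,0,-210,0,-235,255],[0,0,0,-210,0,-235,255],[0,0,0,-210,0,-235,255],[0,0,0,-210,0,-235,255]]' >/dev/null;  python3 to.py 476 97 225 11.3
```

```text
t 1.08 tcp [ 375.9 -241.5  225.9] rot [-1.571  0.    -2.945] F [ 0.7 -0.9  0.9] j [-0.72  0.24  1.97  0.    0.93  0.65]
shift mm [-164.4    1.  -312.4]
turn [ 0. -0. -0.]
```

```bash
python3 -m creep '[[0,0,0,-150,0,-230,255],[0,0,0,-150,0,-230,255],[0,0,0,-150,0,-230,255],[0,0,0,-150,0,-230,255],[0,0,0,-150,0,-230,255]]' >/dev/null;  python3 to.py 476 97 225 11.3
```

```text
t 1.5 tcp [453.  -47.8 226.1] rot [-1.571e+00  1.000e-03 -2.945e+00] F [ 0.9 -0.7  0. ] j [-0.25  0.25  1.96  0.    0.94  1.12]
shift mm [ -50.8    1.1 -137.5]
turn [-0.    -0.    -0.001]
```

Next, move over the standoff point and descend part of the way. The button face is about 40 mm ahead.

```bash
python3 -m creep '[[0,0,0,-51,0,-138,255],[0,0,0,-51,0,-138,255],[0,0,0,-51,0,-138,255],[0,0,0,-51,0,-138,255],[0,0,0,-51,0,-138,255]]' >/dev/null;  python3 to.py 476 97 24 11.3
```

```text
t 1.92 tcp [476.3 101.2 226.1] rot [-1.571e+00  1.000e-03 -2.941e+00] F [-0.3 -0.1  0.3] j [0.07 0.29 1.89 0.   0.96 1.44]
shift mm [  1.4 202.1   4.2]
turn [ 0.     0.003 -0.001]
```

```bash
python3 -m creep '[[0,0,0,0,40,0,255],[0,0,0,0,80,0,255],[0,0,0,0,120,0,255],[0,0,0,0,140,0,255],[0,0,0,0,140,0,255]]';  python3 to.py 476 97 24 11.3
python3 - <<'E'
from h import *
f=imaging.grab_frame("top");cv2.imwrite("pics/top2.png",cv2.resize(f["frame"][120:300,180:440,::-1],None,fx=3,fy=3))
E
```

```text
t: 2.33
tcp_pos: [0.4746, 0.1007, 0.0826]
eef_rot: [-1.572, -0.005, -2.941]
wrist_force: [-0.3, -1.0, -0.3]
opening: 0.005
t 2.33 tcp [474.6 100.7  82.6] rot [-1.572 -0.005 -2.941] F [-0.3 -1.  -0.3] j [0.07 0.51 2.03 0.   0.6  1.44]
shift mm [-0.9 58.6  4. ]
turn [0.001 0.003 0.005]
```

View pics/top2.png

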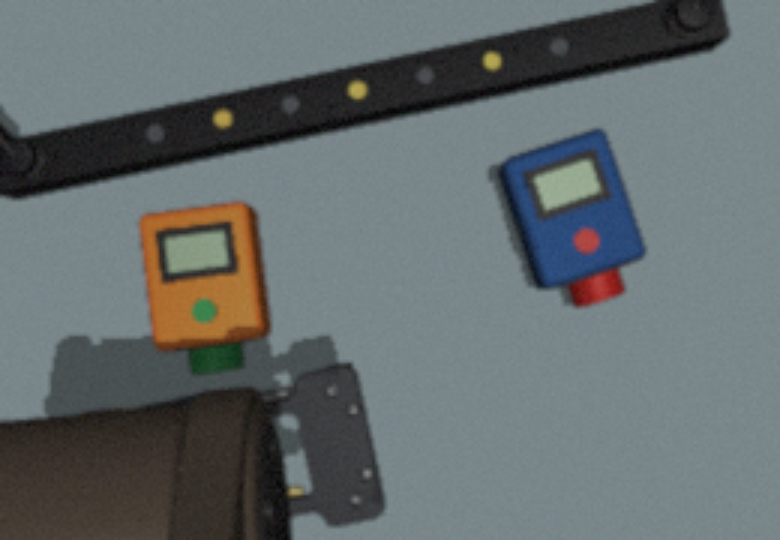

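The crop shows the timer untouched, with the gripper body just short of the button at (217,360) and plenty of clearance to the blue timer at (575,210). Now descending to button height.

```bash
python3 -m creep '[[0,0.003,0.005,0,30,2,255],[0,0.003,0.005,0,50,4,255],[0,0.003,0.005,0,59,4,255],[0,0.003,0.005,0,59,4,255]]';  python3 to.py 515.4 105.1 24 11.3
```

```text
t: 2.72
tcp_pos: [0.4765, 0.0967, 0.0258]
eef_rot: [-1.572, 0.002, -2.945]
wrist_force: [0.2, -0.0, -0.1]
opening: 0.005
t 2.72 tcp [476.5  96.7  25.8] rot [-1.572e+00  2.000e-03 -2.945e+00] F [ 0.2 -0.  -0.1] j [0.06 0.62 2.07 0.   0.45 1.44]
shift mm [-39.8   1.9  -0.7]
turn [ 0.001 -0.    -0.002]
```

```bash
python3 -m creep '[[0,0,0,-6,2,0,255],[0,0,0,-12,2,0,255],[0,0,0,-18,2,0,255],[0,0,0,-23,2,0,255],[0,0,0,-26,2,0,255]]' | grep force;  python3 -m creep '[[0,0,0,-3,0,0,255],[0,0,0,-6,0,0,255],[0,0,0,-9,0,0,255],[0,0,0,-12,0,0,255],[0,0,0,-15,0,0,255]]'|grep force; python3 to.py 515.4 105.1 24 11.3
```

```text
wrist_force: [-1.6, 0.1, 1.2]
wrist_force: [-1.3, -0.8, 0.7]
t 3.55 tcp [518.1 105.   24.6] rot [-1.572  0.003 -2.945] F [-1.3 -0.8  0.7] j [0.07 0.65 1.97 0.   0.52 1.45]
shift mm [ 2.6  0.6 -0.6]
turn [ 0.001 -0.    -0.003]
```

Run:
```python
from h import *
for n in("top","scene"):
    f=imaging.grab_frame(n);a=f["frame"][130:270,190:300] if n=="top" else f["frame"][90:290,200:480]
    cv2.imwrite(f"pics/{n}3.png",cv2.resize(a[:,:,::-1],None,fx=2.8,fy=2.8))
    if n=="top": print(rect(f,mask(f,5,18,130,90,(215,150,280,250)),.046))
```

```text
(array([597.6, 117.3]), array([53.5, 63.4]), 7.95)
```

View pics/scene3.png

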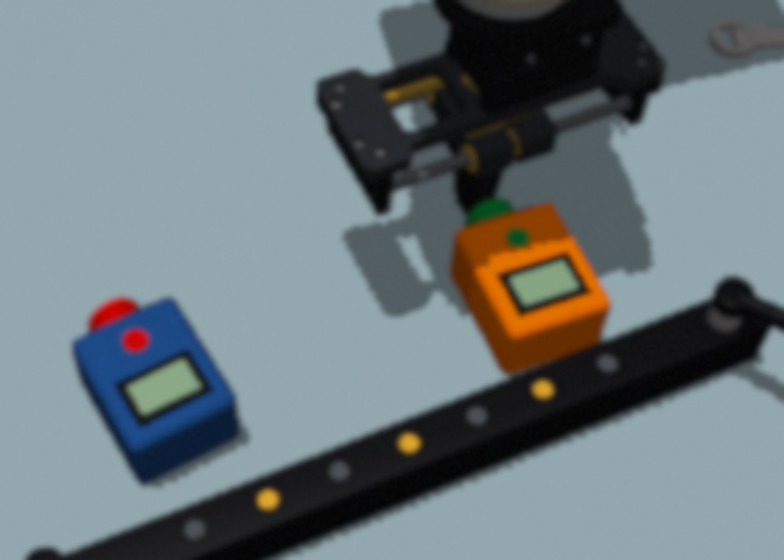

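The fingers press the button at (485,205) in the crop, the timer is sliding back cleanly, and the blue timer hasn't moved. I'll keep pushing and watch the force.

```bash
for i in 1; do python3 -m creep '[[0,0,0,-3,0,0,255],[0,0,0,-6,0,0,255],[0,0,0,-9,0,0,255],[0,0,0,-11,0,0,255],[0,0,0,-13,0,0,255]]'|grep -E "force|tcp"; python3 -m creep '[[0,0,0,-1,0,0,255],[0,0,0,-2,0,0,255],[0,0,0,-3,0,0,255]]'|grep -E "force|tcp"; python3 -m creep '[[0,0,0,-1,0,0,255],[0,0,0,-2,0,0,255]]'|grep -E "force|tcp"; done
```

```text
tcp_pos: [0.5314, 0.1076, 0.0246]
wrist_force: [-0.0, 0.2, -0.2]
tcp_pos: [0.5343, 0.1082, 0.0246]
wrist_force: [-3.0, -1.7, 0.7]
tcp_pos: [0.5359, 0.1085, 0.0245]
wrist_force: [-3.3, -1.9, 2.3]
```

```bash
python3 -m creep '[[0,0,0,-1,0,0,255],[0,0,0,-2,0,0,255],[0,0,0,-3,0,0,255],[0,0,0,-3,0,0,255]]'|grep -E "force|tcp"; python3 -m creep '[[0,0,0,-1,0,0,255],[0,0,0,-2,0,0,255],[0,0,0,-2,0,0,255]]'|grep -E "force|tcp";python3 - <<'E'
from h import *
s=imaging.grab_frame("scene")
print(rect(s,mask(s,5,18,130,90,(350,150,415,230)),.046))
cv2.imwrite("pics/scene4.png",cv2.resize(s["frame"][110:250,300:480,::-1],None,fx=4,fy=4))
E
```

```text
tcp_pos: [0.5387, 0.109, 0.0245]
wrist_force: [-4.8, -2.7, 2.8]
tcp_pos: [0.5403, 0.1093, 0.0245]
wrist_force: [-4.9, -2.5, 4.2]
(array([602.7, 116.2]), array([81.8, 76.7]), 10.69)
```

View pics/scene4.png

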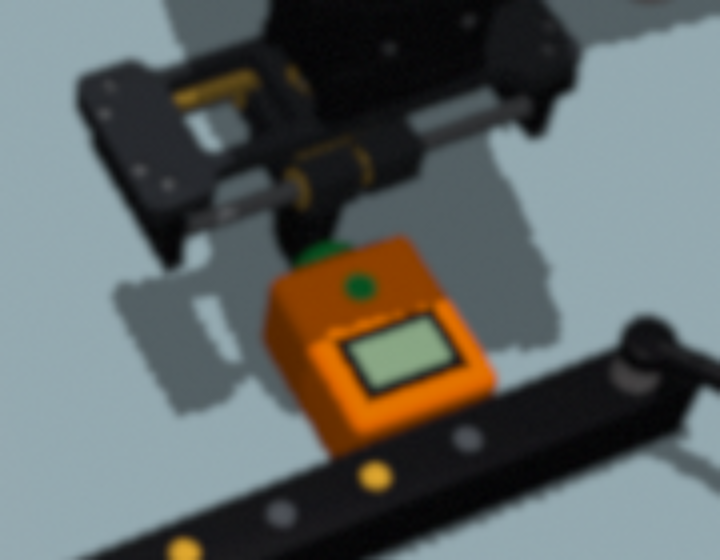

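The timer is flat against the bar and square, at about 10.7° yaw, and the button is partly in. I'll press on to full travel.

```bash
python3 -m creep '[[0,0,0,-1,0,0,255],[0,0,0,-2,0,0,255],[0,0,0,-2,0,0,255]]'|grep -E "force|tcp"; python3 -m creep '[[0,0,0,-1,0,0,255],[0,0,0,-2,0,0,255],[0,0,0,-2,0,0,255]]'|grep -E "force|tcp"; python3 -m creep '[[0,0,0,-1,0,0,255],[0,0,0,-1,0,0,255],[0,0,0,-1,0,0,255]]'|grep -E "force|tcp"
```

```text
tcp_pos: [0.5416, 0.1095, 0.0245]
wrist_force: [-6.8, -3.4, 4.1]
tcp_pos: [0.5422, 0.1096, 0.0243]
wrist_force: [-9.4, -4.2, 5.8]
tcp_pos: [0.5421, 0.1097, 0.0243]
wrist_force: [-7.5, -2.6, 4.3]
```

The tool has stalled at about 10 N, so this is the hard stop. Hold it there with a few mm of commanded overtravel.

```bash
for i in 1; do python3 -m creep '[[0,0,0,-3,0,0,255],[0,0,0,-3,0,0,255],[0,0,0,-3,0,0,255],[0,0,0,-3,0,0,255],[0,0,0,-3,0,0,255]]'|grep -E "force|tcp"; python3 -m creep '[[0,0,0,-3,0,0,255],[0,0,0,-3,0,0,255],[0,0,0,-3,0,0,255],[0,0,0,-3,0,0,255],[0,0,0,-3,0,0,255]]'|grep -E "force|tcp"; done
python3 - <<'E'
from h import *
s=imaging.grab_frame("scene")
cv2.imwrite("pics/scene5.png",cv2.resize(s["frame"][120:240,330:450,::-1],None,fx=5,fy=5,interpolation=cv2.INTER_CUBIC))
E
```

```text
tcp_pos: [0.5422, 0.1098, 0.024]
wrist_force: [-15.2, -5.7, 10.4]
tcp_pos: [0.5422, 0.1099, 0.0238]
wrist_force: [-16.1, -6.9, 11.8]
```

View pics/scene5.png

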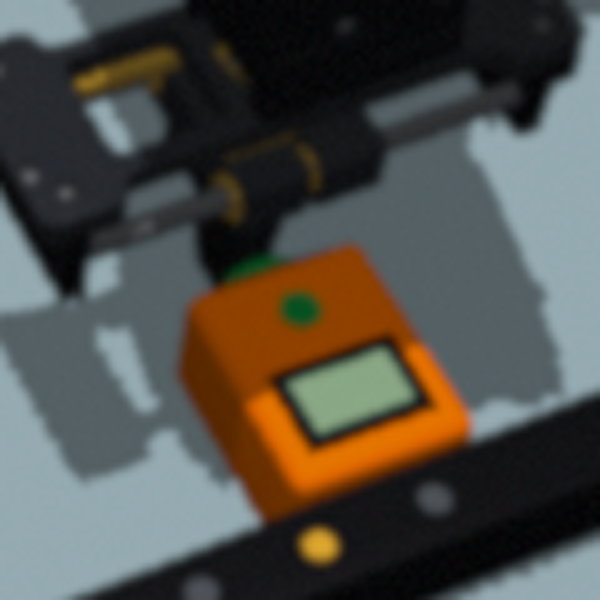

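The button is bottomed: about 17 N with no motion for 0.8 s, the timer on the bar, and the tool position matching bar face − 80 − 8 mm. Now I'll back off slowly, then clear.

```bash
python3 -m creep '[[0,0,0,3,0,0,255],[0,0,0,6,0,0,255],[0,0,0,9,0,0,255],[0,0,0,12,0,0,255],[0,0,0,16,0,0,255]]'|grep -E "force|tcp"; python3 -m creep '[[0,0,0,10,0,0,255],[0,0,0,25,0,0,255],[0,0,0,40,0,0,255],[0,0,0,50,0,0,255],[0,0,0,50,0,0,255]]'|grep -E "force|tcp"; python3 -m creep '[[0,0,0,0,-40,0,255],[0,0,0,0,-80,0,255],[0,0,0,0,-120,0,255],[0,0,0,0,-150,0,255],[0,0,0,0,-150,0,255]]'|grep -E "force|tcp"; python3 -m creep '[[0,0,0,0,0,40,255],[0,0,0,0,0,80,255],[0,0,0,0,0,120,255],[0,0,0,0,0,150,255],[0,0,0,0,0,150,255]]'|grep -E "force|tcp"
python3 - <<'E'
from h import *
f=imaging.grab_frame("top")
cv2.imwrite("pics/top6.png",cv2.resize(f["frame"][110:270,180:440,::-1],None,fx=3,fy=3))
print("orange",rect(f,mask(f,5,18,130,90,(215,150,280,250)),.046))
print("blue",rect(f,mask(f,100,125,100,60,(340,155,400,222)),.046))
for zz in(.024,.035): print("button",rect(f,mask(f,45,80,100,40,(235,210,265,250)),zz))
s=imaging.grab_frame("scene");print("scene orange",rect(s,mask(s,5,18,130,150,(350,150,415,230)),.046))
E
```

```text
tcp_pos: [0.5271, 0.1069, 0.0242]
wrist_force: [1.3, 0.4, -0.3]
tcp_pos: [0.4761, 0.0968, 0.0253]
wrist_force: [0.4, 0.8, -0.2]
tcp_pos: [0.4819, 0.0974, 0.1808]
wrist_force: [0.2, -0.4, 1.3]
tcp_pos: [0.5127, -0.0541, 0.1802]
wrist_force: [-0.3, 0.8, -0.0]
orange (array([601.2, 120.2]), array([80. , 63.5]), 10.51)
blue (array([ 606.9, -102. ]), array([77.5, 62.4]), 17.29)
button (array([554.4, 113.3]), array([15.3, 30.1]), 10.44)
button (array([554.4, 111.3]), array([15. , 29.6]), 10.44)
scene orange (array([600.3, 121.8]), array([79.2, 62.2]), 10.26)
```

View pics/top6.png

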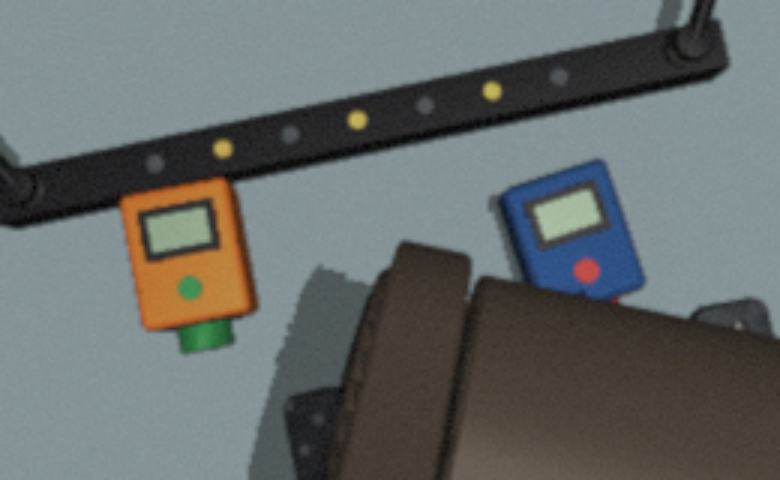

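The last picture shows the orange timer flush on the bar at crop (190,255), the button out at (205,335), the blue timer in place at (575,230), and the arm clear of everything.

```bash
python3 -c "
from bench import ctrl;print(ctrl.sign_off())"; python3 to.py
```

```text
the job is handed in; nothing more can be done
None
the job is handed in; nothing more can be done
```

I pushed the orange timer about 30 mm back with closed fingers on its green button until it lay against the bar. I then pressed the button to its stop, held it there, backed off, lifted the arm clear and handed the job in.

- **Hold:** The tool did not move for about 0.8 s, with 16–18 N measured along the push. It stopped where a fully pressed button should be, assuming 10 mm from TCP to finger face. I had no direct reading of the button travel or the bar contact force. The fingers sat roughly 5 mm off the button's centre, toward the blue timer.
- **Final position:** The timer's yaw measured 10.3–10.5° and the bar's normal 11–11.4°, so they are square within about 1°. The measured gap is zero within the 2 mm calibration. The timer is about 95 mm from the bar's middle.
- **Button:** It stands out about 15 mm, so it has sprung back.
- **Blue timer:** It measured within 0.5 mm of its starting place.
- **Robot:** It was clear of everything, with wrist force near zero.

None of the checks failed or disagreed beyond the measuring error. The sign-off gave no verdict.

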